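Tap the clamp's wedge tight with the mallet

ROBOT

A 6-joint arm with a two-finger parallel gripper is mounted at the origin on the work surface. World frame = base frame: x ahead of the robot, y to its left, z up, the work surface at z = 0. Lengths are in m, angles in rad, forces in N, time in s.
With the tool pointing down it reaches from about 0.3 to 0.875 m from the base axis. Payload 6.4 kg.
Tool frame: the origin (TCP) lies on the front face of the gripper's body, between the roots of the fingers; the fingertips stand 73 mm ahead of it and the grasp point (between the pads) lies ctrl.pinch_z ahead of it (ctrl.pinch_z is the distance from the TCP to the grasp point, in m); z points along the fingers, x is the direction in which the jaws open and shut, and the axes are right-handed (so a half turn about z gives the same grasp; the last joint's range is limited). The gripper opens to 85 mm and grips with 20 to 120 N. Pads are 22 mm wide; open, the fingers measure 114 mm over their backs; the gripper's body (76 mm by 85 mm) begins 54 mm behind the grasp point. The pads swing forward as they close: fully open they stand 13 mm farther back than shut.
Start: joints at [-1.472, 0.181, 1.607, -0, 1.354, -0.206], TCP at [0.173, -0.549, 0.304] pointing down, gripper open.
Joint ranges: [-2.99, 2.99], [-0.89, 2.07], [0.3, 2.58], [-1.14, 4.28], [0, 2.63], [-3.12, 3.12]. Speed limits (rad/s): [2.57, 2.57, 3.01, 3.14, 3.14, 3.14].

INTERFACE

Orientations are given as a unit quaternion [w, x, y, z].
In Python, from bench import ctrl gives the robot as it stands.
- The arm moves only by the tool move_arm, never from a script. Its argument "rows" is text: rows parted by semicolons, each of 7 numbers parted by spaces: the shift along the tool's x, y, z in cm, then the turn, a rotation vector about the tool's x, y, z in degrees, then the opening, from 0 (shut) to 1 (fully open). In form: x y z rx ry rz grip; .... A call has 1 to 20 rows; each row shifts and turns the commanded pose from where the row before left it, along the tool's axes as they then stand; what a row does not reach is not made up. A row lasts 1/10 s, in which the tool goes at most 50 mm and 8.59 degrees, less where a joint would pass 70% of its speed; a pose out of reach is approached as far as the arm can. A call with a gripper value outside its range is refused whole. The fingers move at their own pace and stop on an object; the grip force is fixed at half the most. Time passes only in rows, so rows that do not move let the fingers close. It gives the time, the measured TCP pose, the force and the opening at its end, in the units of the state.
- ctrl.get_obs(): the state, without advancing time (a new reading comes with each control period).
- ctrl.camera(name): name is "scene" or "top"; returns a dict with "color" (420x560x3 uint8, blue, green, red), "fx", "fy", "cx", "cy" (pixels), "rvec" (rotation vector, rad) and "tvec" (3), from world to camera coordinates, as OpenCV has them. Camera axes: x right, y down, z forward; pixel columns grow to the right and rows downward; lengths in m; the calibration is good to about 2 mm. A picture is of the moment at which its call begins. There is no depth.
- ctrl.hand_in(): hands the job in, once; it reports no verdict.
Trained networks look in the newest picture that a camera, given by its name, has taken for a name from the list of things; names that differ only in an ending like _2 or _b are one class to them, and where a whole thing is asked for, a point or a joint stands for the part that bears it (a point fixed in the world has none). Each returns a list of dicts, best first, with "confidence" (0 to 1); they miss things now and then, are a little off and sometimes report something else, mostly with a low value. They report only what shows in the picture. A call takes as long as a camera call. They do not tell look-alikes from the thing itself.
- ctrl.look_for(camera, query): "bbox" ([left, top, right, bottom] in pixels, round what is visible of it).
- ctrl.trace(camera, query): "region" (420x560 bool, what is visible of it) and "bbox" ([left, top, right, bottom] in pixels, round what is visible of it).
The state is a dict: "time_s": time; "q": joint angles; "dq": joint speeds; "joint_efforts": joint torques, N m; "eef_pos": TCP position; "eef_rot": TCP orientation; "wrist_force": force on the tool from outside, world axes, zero at the start; "torque": the same for the moment, N m; "opening": opening from 0.0 (shut) to 1.0 (fully open).
Only numpy, scipy, OpenCV 4.12 (cv2) and the standard library are available. Lean on these libraries where they do the work, as an engineer would, in place of code of your own. Each camera call takes 0.05 s, during which the arm holds its last target.

TASK

Lock the stone sample in the grey wedge clamp: pick up the mallet and, holding it, tap the wide end of the clamp's wooden wedge sideways in several separate taps, drawing the mallet clear back between taps, until the wedge stops advancing, its thin end is flush with the far side of the clamp and the stone is gripped. Do not push the wedge with the gripper, and leave the other things on the table alone. Then lay the mallet down flat on the table, without dropping it, and let go.

Things in the scene. Friction and masses are not known exactly. Their poses are not given: they have to be found in the camera images.
- clamp: Grey wedge clamp fixed to the table: x -85 to +65 mm, y +-55 mm, 90 mm high; origin on its underside, z up. Turned up to 0.3 rad; at zero its -x side faces the robot. On a 38 mm base, from -x to +x: cheek (top at 85 mm), wooden wedge, dark steel jaw, stone, rubber-faced anvil (top at 90 mm). The wedge sticks out on the -y side and is driven along +y; that -y side is clear
- wedge (a joint): how far the wedge has been driven in, m: 0 (loose) to 0.045 (fully home: a hard stop, the stone squeezed by the jaw). It starts between 0 and 0.012. It slides stiffly (about 6 N, rising to 9 N over the last 10 mm, plus some 2 N when moved at 0.15 m/s), stays where it is left, and moves the jaw toward the stone by 0.13 of its own travel
- wedge_head (a point): centre of the wedge's wide end face, the face to be tapped: 36 mm wide, 30 mm tall, 55 mm above the table, facing the clamp's -y, at (-37, -130 + travel, 55) mm in the clamp's frame: 75 mm out from the clamp's -y side at joint 0, 30 mm when home. The wedge is of light wood, 140 mm long, 30 mm tall
- wedge_tip (a point): centre of the thin (18 mm wide) end of the wedge, 140 mm from the wide end; flush with the clamp's +y side when home
- stone: reddish stone sample, 36 mm (x) by 60 mm (y) by 50 mm high, standing loose in the clamp between jaw and anvil; origin at the centre of its underside, 38 mm above the table. It stays there
- mallet: mallet lying flat, 193 mm long, about 0.25 kg; origin on the underside, x along the handle to the head, y along the head, z up. Head: black cylinder with two alike white faces, 36 mm across, 90 mm long (faces at y +-45 mm), axis at x = +75 mm. Wooden handle: 22 mm wide, 26 mm tall, flat sides; butt 36 mm tall at x = -100 to -78 mm. Head and handle axes are 18 mm above the underside
- mallet_head (a point): centre of the mallet's head
- mallet_grip (a point): point on the handle's axis 60 mm from the head's centre, near the centre of mass: a good place to grip (flat sides 22 mm apart)
- spare_wedge: spare wooden wedge lying on the table, 140 x 36 x 30 mm; to be left alone; origin at the centre of its underside
- slide_box: white and grey slide box, 87 x 112 x 34 mm; to be left alone; origin at the centre of its underside
- stone2: grey stone, 45 x 70 x 40 mm; to be left alone; origin at the centre of its underside
- jar: glass sample jar with white cap, 64 mm across, 90 mm high; to be left alone; origin at the centre of its underside
- dish: shallow glass dish, 90 mm across, 18 mm high; to be left alone; origin at the centre of its underside
- beaker: glass beaker, 72 mm across, 95 mm high; to be left alone; origin at the centre of its underside
- slide_box2: brown card box, 75 x 100 x 30 mm; to be left alone; origin at the centre of its underside
- jaw: dark steel jaw of the clamp, 100 mm along y, 44 mm tall; its flat +x face presses the stone against the anvil. It is moved only by the wedge; its origin is that of the clamp when the wedge is at 0
Not all that is in view belongs to the job. What is shaped like the clamp but purple is not meant.

How it is judged:
On the way, in this order (a step that is already met when the one before it is completed fails the run):
1. the wedge has been tapped part of the way (5 mm or more on from its start, not yet past 37 mm) and the held mallet is drawn back clear of it (head centre over 57 mm from the wedge's end face) (distance of wedge_head from where it was at the start of the episode above 0.005 m and value of joint wedge below 0.037 m and distance between mallet_head and wedge_head above 0.057 m and contact force between mallet and the fingers above 1 N), for 0.05 s.
2. the wedge is home (past 42 mm) with the mallet still in hand (value of joint wedge above 0.042 m and contact force between mallet and the fingers above 1 N), for 0.1 s.
At the end, for the whole second after the job is handed in: The wedge is driven in to at least 42 of its 45 mm, the stone stands upright on the clamp's base (within 5 mm and 0.1 rad) and is gripped by the jaw with more than 3 N; the mallet lies flat on the table (head and handle axes lower than 26 mm), released and at rest (value of joint wedge above 0.042 m and contact force between jaw and stone above 3 N and angle between stone's own z axis and vertical below 0.1 rad and z of stone in the frame of clamp below 0.043 m and height (world z) of each of mallet_head, mallet_grip below 0.026 m and contact force between mallet and the fingers below 0.1 N and linear speed of mallet below 0.02 m/s and angular speed of mallet below 0.1 rad/s); the robot touches nothing.
It fails at once if the gripper or arm pushes the wedge (over 1 N) (contact force between wedge and the fingers above 1 N or contact force between wedge and the arm above 1 N).
It fails at once if the mallet is dropped: loose from the fingers with its head and grip over 60 mm above the table (contact force between mallet and the fingers below 0.01 N and height (world z) of each of mallet_head, mallet_grip above 0.06 m).
It fails at once if another loose thing on the table is shifted by more than 25 mm (distance of any of spare_wedge, slide_box, stone2, jar, dish, beaker, slide_box2 from where it was at the start of the episode above 0.025 m).
It also fails if it takes over 48 s, if anything falls off the work surface, if the arm or the gripper's body presses on something with over 40 N, if the wrist force passes 120 N, or if a joint passes its speed limit or range.

## Working session

There is one attempt and no reset: what is moved stays moved. The work goes in short steps, Python scripts to look and compute and a tool call to move; the robot and the scene stay as the last step left them, time stands still between calls to the robot, and variables do not carry over. Pictures are saved under pics/ and viewed, and the job is handed in when it is done.

Besides the shell and the picture viewer there is one more tool, called after "Request:" in YAML: its name, and indented under it one key for each argument. move_arm: Moves the arm, as the interface text tells. Its arguments: {"type":"object","properties":{"rows":{"type":"string"}},"required":["rows"]}

```bash
ls; mkdir -p pics; python3 - <<'E'
from bench import ctrl
import cv2
print(ctrl.get_obs(), ctrl.pinch_z)
for c in ["scene","top"]:
    d=ctrl.camera(c); cv2.imwrite(f"pics/{c}0.png",d["color"]); print({k:v for k,v in d.items() if k!="color"})
    for q in ["clamp","wedge","mallet","spare_wedge","stone","mallet_head"]:
        for r in ctrl.look_for(c,q): print(c,q,[round(float(x)) for x in r["bbox"]],round(float(r["confidence"]),2))
E
```

```text
pics
{'time_s': 0.0, 'q': array([-1.47229571e+00,  1.81528789e-01,  1.60799401e+00,  2.21817638e-05,
        1.35379001e+00, -2.06294834e-01]), 'dq': array([-4.02909736e-04,  1.22500399e-04,  2.34777856e-03,  1.63914191e-04,
       -4.28288182e-05, -4.45393653e-04]), 'joint_efforts': array([-4.40492313e-04, -4.44876373e+01, -3.51337552e+01, -2.23522425e-04,
        9.15024604e-03, -3.37586556e-06]), 'eef_pos': array([ 0.17253911, -0.54806443,  0.30299769]), 'eef_rot': array([-6.47278525e-04,  8.06254466e-01, -5.91568252e-01, -5.66461655e-04]), 'wrist_force': array([-0.46380109, -0.10969321, -0.03358233]), 'torque': array([ 0.02383188,  0.03192828, -0.01727933]), 'opening': 0.9940010778145144} 0.0539
{'fx': 393.9726464483517, 'fy': 393.9726464483517, 'cx': 277.50383280347273, 'cy': 211.78343216691687, 'rvec': array([ 2.48848803,  0.78430911, -0.22280845]), 'tvec': array([-0.42295224, -0.22052521,  1.36717995])}
scene clamp [123, 192, 198, 254] 0.75
scene clamp [283, 176, 346, 241] 0.68
scene clamp [171, 350, 211, 398] 0.17
scene wedge [284, 197, 308, 237] 0.96
scene wedge [120, 206, 1
[... 234 characters left out ...]
 [321, 120, 339, 141] 0.41
scene mallet_head [367, 146, 384, 175] 0.23
{'fx': 449.9723290273198, 'fy': 449.9723290273198, 'cx': 275.1531093484732, 'cy': 210.0275140933715, 'rvec': array([ 2.15051948, -2.18824403,  0.04868433]), 'tvec': array([4.09641300e-04, 5.22304151e-01, 1.18255047e+00])}
top clamp [210, 158, 290, 221] 0.82
top clamp [325, 282, 410, 348] 0.7
top clamp [239, 176, 291, 203] 0.42
top wedge [355, 314, 411, 337] 0.96
top wedge [236, 178, 290, 200] 0.67
top mallet [221, 165, 251, 182] 0.64
top mallet [362, 175, 412, 250] 0.56
top spare_wedge [341, 120, 391, 142] 0.76
top stone [221, 166, 249, 185] 0.8
top stone [110, 218, 137, 247] 0.58
top mallet_head [363, 179, 413, 250] 0.78
```

View pics/scene0.png

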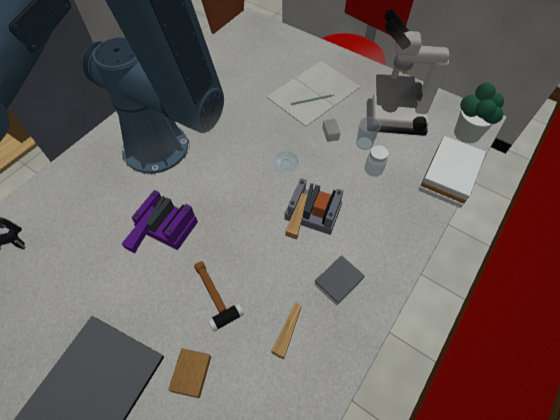

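View pics/top0.png

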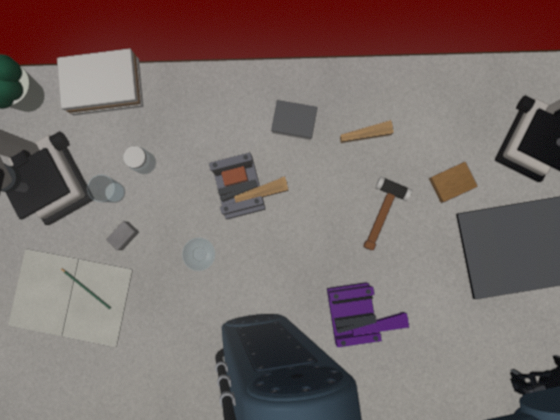

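```bash
python3 - <<'E'
import cv2,numpy as np
i=cv2.imread("pics/top0.png")
a=cv2.resize(i[140:260,200:420],None,fx=3.6,fy=3.6,interpolation=cv2.INTER_CUBIC)
cv2.imwrite("pics/top0c.png",a)
i=cv2.imread("pics/scene0.png")
a=cv2.resize(i[160:360,180:380],None,fx=3,fy=3,interpolation=cv2.INTER_CUBIC)
cv2.imwrite("pics/scene0c.png",a)
E
```

```text
(no output)
```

View pics/top0c.png

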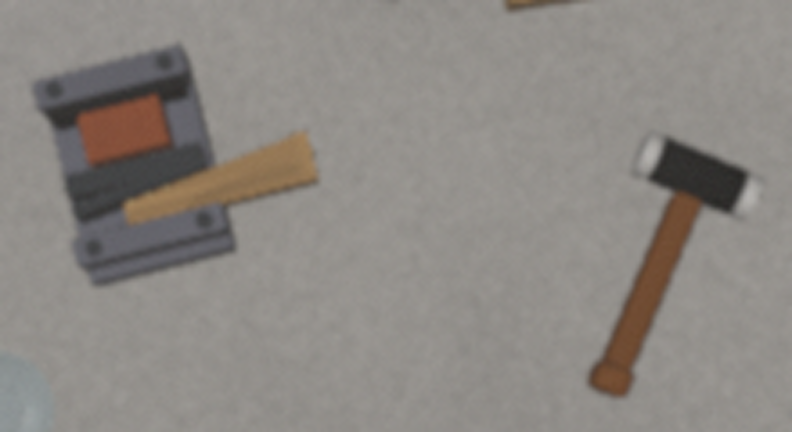

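View pics/scene0c.png

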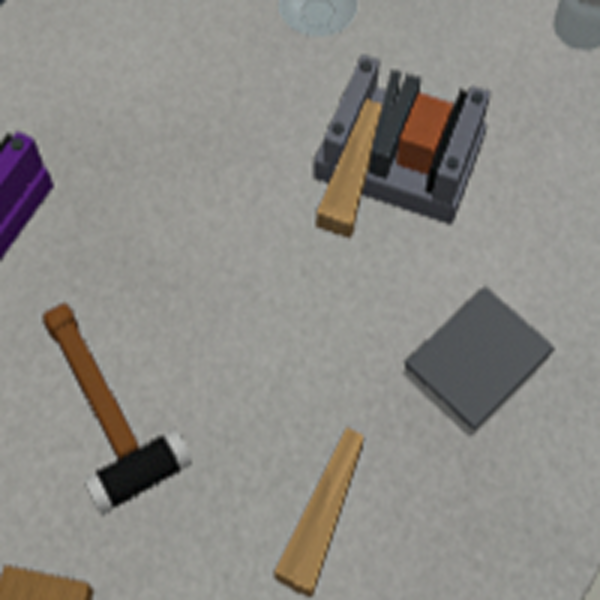

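The grey clamp, at top (237,185) and scene (315,205), is the target. The purple one, at top (365,315) and scene (160,222), is a decoy. The wedge to tap is the wooden one in the grey clamp, head at top (287,186), not the spare at top (366,132). The only mallet has its head at top (393,189) and its butt at (370,245). Next I'll fit the poses by silhouette.

```bash
cat > h.py <<'E'
import cv2,numpy as np
from scipy.optimize import minimize
from bench import ctrl
SS=4
def box(x0,x1,y0,y1,z0,z1): return np.array([[x,y,z] for x in(x0,x1) for y in(y0,y1) for z in(z0,z1)],float)
def cyl():
    t=np.linspace(0,2*np.pi,24,endpoint=False)
    return np.array([[.075+.018*np.cos(a),y,.018+.018*np.sin(a)] for a in t for y in(-.045,.045)])
MAL=[cyl(),box(-.1,-.078,-.012,.012,0,.036),box(-.08,.06,-.011,.011,.005,.031)]
CL=[box(-.085,.065,-.055,.055,0,.038),box(-.085,-.058,-.055,.055,.038,.085),box(.045,.065,-.055,.055,.038,.09)]
def wed(t):
    # wide end y=-130+t, thin end +10+t; straight side assumed on cheek side (-x)
    p=[]
    for z in(.04,.07):
        p+= [[-.055,-.13+t,z],[-.019,-.13+t,z],[-.055,.01+t,z],[-.037,.01+t,z]]
    return [np.array(p)]
def tf(P,s):
    c,n=np.cos(s[2]),np.sin(s[2]); Q=P.copy()
    Q[:,0]=s[0]+c*P[:,0]-n*P[:,1]; Q[:,1]=s[1]+n*P[:,0]+c*P[:,1]; return Q
def proj(P,d):
    K=np.array([[d["fx"],0,d["cx"]],[0,d["fy"],d["cy"]],[0,0,1]])
    return cv2.projectPoints(P,d["rvec"],d["tvec"],K,None)[0][:,0]
def sil(parts,s,d):
    m=np.zeros((420,560),np.uint8)
    for P in parts:
        h=cv2.convexHull(proj(tf(P,s),d).astype(np.float32))
        cv2.fillConvexPoly(m,np.round(h*256).astype(np.int32),255,cv2.LINE_AA,8)
    return m/255.
def ray(u,v,d,z):
    R=cv2.Rodrigues(d["rvec"])[0]; C=-R.T@d["tvec"]
    r=R.T@np.array([(u-d["cx"])/d["fx"],(v-d["cy"])/d["fy"],1]); return C+r*(z-C[2])/r[2]
def fit(f,x0,obs,step):
    def cost(x):
        c=0
        for d,m in obs:
            s=f(x,d); c+=1-np.minimum(s,m).sum()/np.maximum(s,m).sum()
        return c
    n=len(x0); S=np.array([x0]+[np.array(x0)+np.eye(n)[i]*step[i] for i in range(n)])
    r=minimize(cost,x0,method="Nelder-Mead",options=dict(initial_simplex=S,xatol=1e-5,fatol=1e-5,maxiter=600))
    return r
def blur(m): return cv2.GaussianBlur(m.astype(np.float32),(0,0),.6)
E
python3 - <<'E'
from h import *
import pickle
D={c:ctrl.camera(c) for c in["scene","top"]}
near={"scene":{"mallet":(219,295),"clamp":(315,208),"wedge":(296,217)},"top":{"mallet":(387,212),"clamp":(250,190),"wedge":(263,189)}}
M={}
for c in D:
    for q in near[c]:
        b=None
        for r in ctrl.trace(c,q):
            x=np.array(r["bbox"],float); ce=np.array([(x[0]+x[2])/2,(x[1]+x[3])/2]); e=np.linalg.norm(ce-near[c][q])
            if b is None or e<b[0]: b=(e,r["region"],r["confidence"])
        M[c,q]=b[1]; print(c,q,round(b[0],1),b[1].sum(),round(float(b[2]),2))
pickle.dump((D,M),open("d.pkl","wb"))
d=D["top"]
h=ray(393.5,189,d,.018);b=ray(370,244,d,.018)
mid=h-(h-b)/np.linalg.norm(h-b)*.075
x0=[mid[0],mid[1],np.arctan2(*(h-b)[1::-1])]
r=fit(lambda x,d:sil(MAL,x,d),x0,[(D[c],M[c,"mallet"].astype(float)) for c in D],[.01,.01,.1]);print("mallet",x0,r.x,r.fun)
for c in D: print(c,fit(lambda x,d:sil(MAL,x,d),x0,[(D[c],M[c,"mallet"].astype(float))],[.01,.01,.1]).x)
mal=r.x
p=ray(237,187,d,.04); 
x0=[p[0],p[1],0.23,.005]
def both(x,d): return sil(CL+wed(x[3]),x[:3],d)
best=None
for yaw in(.25,-.25,0):
  x0[2]=yaw
  r=fit(both,x0,[(D[c],(M[c,"clamp"]|M[c,"wedge"]).astype(float)) for c in D],[.01,.01,.1,.004]);print("cl+w",r.x,r.fun)
  if best is None or r.fun<best.fun: best=r
cl=best.x
for c in D:
  w=fit(lambda x,d:sil(wed(0),x,d),[cl[0]-cl[3]*np.sin(cl[2]),cl[1]+cl[3]*np.cos(cl[2]),cl[2]],[(D[c],M[c,"wedge"].astype(float))],[.005,.005,.05])
  print("w only",c,w.x,w.fun, tf(np.array([[-.037,-.13,.055]]),w.x))
print("head",tf(np.array([[-.037,-.13+cl[3],.055]]),cl[:3]))
for c in D:
  im=cv2.resize(D[c]["color"],None,fx=4,fy=4,interpolation=cv2.INTER_CUBIC)
  for P,s in [(P,mal) for P in MAL]+[(P,cl) for P in CL+wed(cl[3])]:
    h=cv2.convexHull((proj(tf(P,s),D[c]).astype(np.float32)+.5)*4-.5); cv2.polylines(im,[np.round(h).astype(int)],True,(0,255,0),1)
  im=im[560:1040,800:1700] if c=="top" else im[660:1360,760:1400]
  if c=="top": im=cv2.resize(im,None,fx=.88,fy=.88)
  else: im=cv2.resize(im,None,fx=.85,fy=.85)
  cv2.imwrite(f"pics/{c}_fit.png",im)
E
```

```text
scene mallet 1.4 1040 0.77
scene clamp 0.3 1942 0.78
scene wedge 1.7 467 0.72Traceback (most recent call last):
  File "<stdin>", line 12, in <module>
TypeError: 'NoneType' object is not subscriptable
```

```bash
cat > loc.py <<'E'
from h import *
import pickle
near={"scene":{"mallet":(219,295),"clamp":(315,208),"wedge":(296,217)},"top":{"mallet":(387,212),"clamp":(250,190),"wedge":(263,189)}}
D={};M={}
for c in near:
  for k in range(3):
    D[c]=ctrl.camera(c)
    for q in near[c]:
      if (c,q) in M: continue
      b=None
      for qq in ([q] if q!="mallet" else ["mallet","mallet_head","mallet_grip"]):
        for r in ctrl.trace(c,qq):
            x=np.array(r["bbox"],float); ce=np.array([(x[0]+x[2])/2,(x[1]+x[3])/2]); e=np.linalg.norm(ce-near[c][q])
            if b is None or e<b[0]: b=(e,r["region"],r["confidence"])
      if b and b[0]<25: M[c,q]=b[1]; print(c,q,round(b[0],1),b[1].sum(),round(float(b[2]),2))
    if all((c,q) in M for q in near[c]): break
pickle.dump((D,M),open("d.pkl","wb"))
E
cat > fitall.py <<'E'
from h import *
import pickle
D,M=pickle.load(open("d.pkl","rb"))
O=lambda q:[(D[c],M[c,q].astype(float)) for c in D if (c,q) in M]
d=D["top"]
h=ray(393.5,189,d,.018);b=ray(370,244,d,.018)
mid=h-(h-b)/np.linalg.norm(h-b)*.075
x0=[mid[0],mid[1],np.arctan2(*(h-b)[1::-1])]
r=fit(lambda x,d:sil(MAL,x,d),x0,O("mallet"),[.01,.01,.1]);print("mallet",x0,r.x,r.fun)
for o in O("mallet"): print(fit(lambda x,d:sil(MAL,x,d),x0,[o],[.01,.01,.1]).x)
mal=r.x
p=ray(237,187,d,.04); 
def both(x,d): return sil(CL+wed(x[3]),x[:3],d)
best=None
for yaw in(.25,-.25,0):
  x0=[p[0],p[1],yaw,.005]
  r=fit(both,x0,[(D[c],(M[c,"clamp"]|M[c,"wedge"]).astype(float)) for c in D],[.01,.01,.1,.004]);print("cl+w",r.x,r.fun)
  if best is None or r.fun<best.fun: best=r
cl=best.x
for o in O("wedge"):
  w=fit(lambda x,d:sil(wed(0),x,d),[cl[0]-cl[3]*np.sin(cl[2]),cl[1]+cl[3]*np.cos(cl[2]),cl[2]],[o],[.005,.005,.05])
  print("w only",w.x,w.fun, tf(np.array([[-.037,-.13,.055]]),w.x))
print("head",tf(np.array([[-.037,-.13+cl[3],.055]]),cl[:3]))
for c in D:
  im=cv2.resize(D[c]["color"],None,fx=4,fy=4,interpolation=cv2.INTER_CUBIC)
  for P,s in [(P,mal) for P in MAL]+[(P,cl) for P in CL+wed(cl[3])]:
    h=cv2.convexHull((proj(tf(P,s),D[c]).astype(np.float32)+.5)*4-.5); cv2.polylines(im,[np.round(h).astype(int)],True,(0,255,0),1)
  im=im[560:1040,800:1700] if c=="top" else im[660:1360,760:1400]
  im=cv2.resize(im,None,fx=.85,fy=.85)
  cv2.imwrite(f"pics/{c}_fit.png",im)
E
python3 loc.py; python3 fitall.py
```

```text
scene mallet 0.6 984 0.83
scene clamp 1.3 1771 0.68
scene wedge 0.7 453 0.78
top mallet 2.2 1082 0.67
top clamp 1.6 2547 0.65
top wedge 2.3 566 0.87
mallet [np.float64(0.5045141647999674), np.float64(-0.2932849551935031), np.float64(-0.432018643595219)] [ 0.50612066 -0.29209821 -0.42921457] 0.280795974451725
[ 0.50703119 -0.29121774 -0.4335936 ]
[ 0.50436972 -0.29268625 -0.43470855]
cl+w [0.59348003 0.09132934 0.24641994 0.00480981] 0.5022549984245789
cl+w [0.59371457 0.09127034 0.24509094 0.00541732] 0.5024831366887265
cl+w [0.59422033 0.09094912 0.24599286 0.00710977] 0.5028219956414843
w only [0.59115079 0.09730748 0.27156818] 0.17208777303251233 [[ 0.59037831 -0.03785318  0.055     ]]
w only [0.59322482 0.09434521 0.24060813] 0.2255516603578802 [[ 0.58826879 -0.04072677  0.055     ]]
head [[ 0.58813583 -0.03910465  0.055     ]]
```

View pics/top_fit.png

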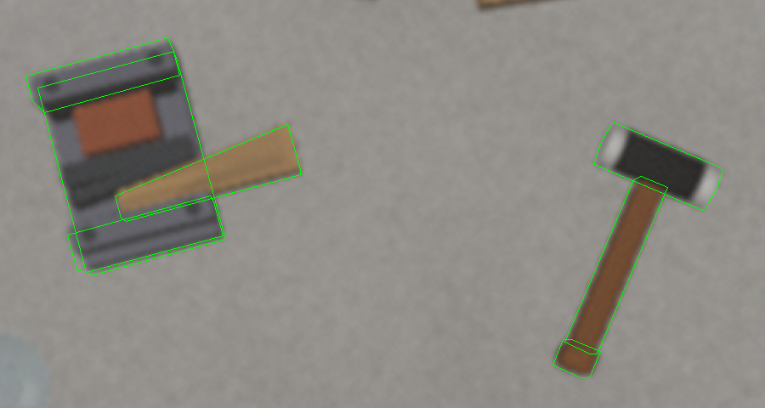

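View pics/scene_fit.png

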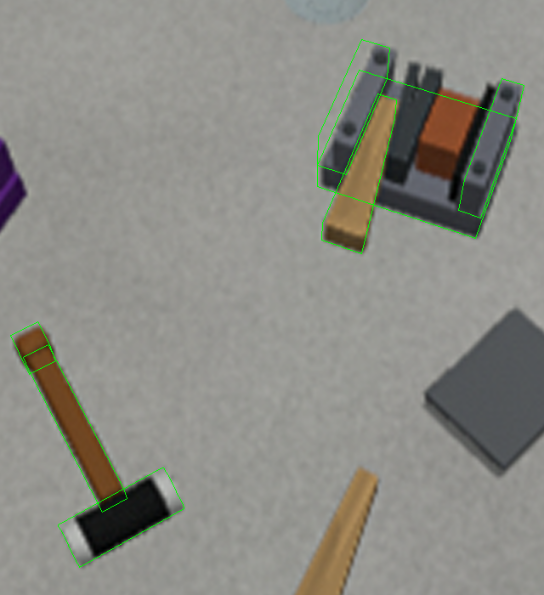

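Both fits overlay well. The clamp is at about (0.594, 0.091, yaw 0.246) with travel near 5 mm, and the mallet is at (0.5055, -0.2915, yaw -0.431). First I'll turn the tool to match the mallet handle.

Request:
move_arm:
  rows: "0 0 0 0 0 8.4 1; 0 0 0 0 0 8.4 1; 0 0 0 0 0 8.4 1; 0 0 0 0 0 8.4 1; 0 0 0 0 0 8.4 1; 0 0 0 0 0 0 1"

```text
time_s: 2.2
eef_pos: [0.1726, -0.5485, 0.3039]
eef_rot: [-0.0, -0.54, 0.842, 0.0]
wrist_force: [-0.1, -0.9, -1.4]
opening: 0.997
```

```bash
cat > to.py <<'E'
import sys,numpy as np
from scipy.spatial.transform import Rotation as R
from bench import ctrl
# usage: to.py x y z yaw(of tool x, down)
o=ctrl.get_obs(); q=o["eef_rot"]; r=R.from_quat([q[1],q[2],q[3],q[0]]); p=o["eef_pos"]
m=r.as_matrix(); print("t",round(o["time_s"],2),"p",p.round(4),"yaw",round(np.arctan2(m[1,0],m[0,0]),4),"F",o["wrist_force"].round(2),"open",round(o["opening"],3),"q",o["q"].round(2))
if len(sys.argv)>1:
    x,y,z,a=map(float,sys.argv[1:5])
    T=np.array([[np.cos(a),np.sin(a),0],[np.sin(a),-np.cos(a),0],[0,0,-1]])
    print("shift tool cm",(m.T@(np.array([x,y,z])-p)*100).round(2),"turn deg",np.degrees((r.inv()*R.from_matrix(T)).as_rotvec()).round(2))
E
python3 to.py .519 -.298 .2 -2.002
```

```text
t 2.2 p [ 0.1726 -0.5485  0.3039] yaw -2.0003 F [-0.12 -0.91 -1.43] open 0.997 q [-1.47  0.18  1.61 -0.    1.35  0.53]
shift tool cm [-37.2  -21.06  10.39] turn deg [0.  0.  0.1]
```

Request:
move_arm:
  rows: "-3.1 -1.755 .87 0 0 0 1; -3.1 -1.755 .87 0 0 0 1; -3.1 -1.755 .87 0 0 0 1; -3.1 -1.755 .87 0 0 0 1; -3.1 -1.755 .87 0 0 0 1; -3.1 -1.755 .87 0 0 0 1; -3.1 -1.755 .87 0 0 0 1; -3.1 -1.755 .87 0 0 0 1; -3.1 -1.755 .87 0 0 0 1; -3.1 -1.755 .87 0 0 0 1; -3.1 -1.755 .87 0 0 0 1; -3.1 -1.755 .87 0 0 0 1; 0 0 0 0 0 0 1; 0 0 0 0 0 0 1"

```text
time_s: 3.6
eef_pos: [0.5189, -0.2969, 0.1991]
eef_rot: [-0.0, -0.543, 0.84, 0.0]
wrist_force: [0.3, -0.5, -1.2]
opening: 0.997
```

```bash
python3 to.py .519 -.298 .077 -2.002; python3 - <<'E'
from h import *
for c in["scene","top"]:
    d=ctrl.camera(c); im=d["color"].copy(); 
    p=proj(np.array([[.519,-.298,.018]]),d)[0].astype(int); print(c,p)
    y,x=max(p[1]-60,0),max(p[0]-70,0)
    cv2.imwrite(f"pics/{c}1.png",cv2.resize(im[y:y+120,x:x+140],None,fx=4,fy=4,interpolation=cv2.INTER_CUBIC))
E
```

```text
t 3.6 p [ 0.5189 -0.2969  0.1991] yaw -1.9941 F [ 0.31 -0.51 -1.16] open 0.997 q [-0.72  0.34  1.63 -0.    1.17  1.28]
shift tool cm [ 0.09 -0.07 12.21] turn deg [ 0.05 -0.01  0.45]
scene [215 297]
top [384 209]
```

View pics/scene1.png

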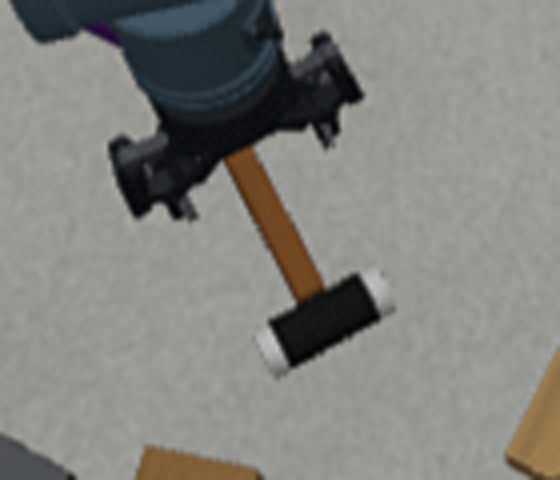

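The gripper sits astride the handle (scene crop, about (240,150)), so I'll descend.

Request:
move_arm:
  rows: "0 -.1 2.5 0 0 .4 1; 0 0 2.5 0 0 0 1; 0 0 2.5 0 0 0 1; 0 0 2 0 0 0 1; 0 0 1.5 0 0 0 1; 0 0 0.7 0 0 0 1; 0 0 0.5 0 0 0 1; 0 0 0 0 0 0 1; 0 0 0 0 0 0 1"

```text
time_s: 4.6
eef_pos: [0.52, -0.2984, 0.0784]
eef_rot: [0.0, -0.538, 0.843, -0.001]
wrist_force: [-0.1, -0.4, 0.6]
opening: 0.999
```

Request:
move_arm:
  rows: "0 0 0 0 0 0 0; 0 0 0 0 0 0 0; 0 0 0 0 0 0 0; 0 0 0 0 0 0 0; 0 0 0 0 0 0 0; 0 0 0 0 0 0 0; 0 0 0 0 0 0 0; 0 0 0 0 0 0 0; 0 0 0 0 0 0 0; 0 0 0 0 0 0 0"

```text
time_s: 5.6
eef_pos: [0.5198, -0.2981, 0.0779]
eef_rot: [0.0, -0.538, 0.843, -0.0]
wrist_force: [0.2, 1.5, 5.8]
opening: 0.246
```

```bash
python3 to.py
```

```text
t 5.6 p [ 0.5198 -0.2981  0.0779] yaw -2.006 F [0.16 1.5  5.84] open 0.246 q [-0.72  0.52  1.67  0.    0.95  1.29]
```

Request:
move_arm:
  rows: "0 0 -1 0 0 0 0; 0 0 -1.5 0 0 0 0; 0 0 -1.2 0 0 0 0; 0 0 0 0 0 -6.5 0; 0 0 0 0 0 -6.5 0; 0 0 0 0 0 -6.5 0; 0 0 0 0 0 -6.5 0; 0 0 0 0 0 -6.5 0; 0 0 0 0 0 -6.5 0; 0 0 0 0 0 0 0; 0 0 0 0 0 0 0; 0 0 0 0 0 0 0"

```text
time_s: 6.8
eef_pos: [0.5196, -0.2981, 0.1149]
eef_rot: [0.0, 0.788, -0.616, 0.0]
wrist_force: [-0.6, -0.5, -3.2]
opening: 0.245
```

```bash
python3 to.py .5514 -.136 .115 -1.325
```

```text
t 6.8 p [ 0.5196 -0.2981  0.1149] yaw -1.3275 F [-0.57 -0.47 -3.16] open 0.245 q [-0.72  0.46  1.66 -0.    1.01  0.61]
shift tool cm [-14.96  -6.99  -0.02] turn deg [-0.01 -0.02 -0.15]
```

Request:
move_arm:
  rows: "-1.6 -1 0 0 0 0 0; -1.6 -1 0 0 0 0 0; -1.6 -1 0 0 0 0 0; -1.6 -1 0 0 0 0 0; -1.7 -1 0 0 0 0 0; -1.7 -1 0 0 0 0 0; -1.7 -1 0 0 0 0 0; 0 0 0 0 0 0 0; 0 0 0 0 0 0 0; 0 0 0 0 0 0 0"

```text
time_s: 7.8
eef_pos: [0.5595, -0.1697, 0.1146]
eef_rot: [0.0, 0.788, -0.615, 0.0]
wrist_force: [-0.4, -0.3, -2.8]
opening: 0.244
```

```bash
cat > fit2.py <<'E'
import sys
from h import *
from scipy.spatial.transform import Rotation as R
o=ctrl.get_obs(); q=o["eef_rot"]; m=R.from_quat([q[1],q[2],q[3],q[0]]).as_matrix(); p=o["eef_pos"]
yaw=np.arctan2(m[1,0],m[0,0])+np.pi/2  # mallet yaw: tool x = -mallet y
g=p+m[:,2]*.0599   # handle axis pt = mallet (.0153,0,.018)
c,s=np.cos(yaw),np.sin(yaw)
mo=[g[0]-.0153*c,g[1]-.0153*s,yaw]; zo=g[2]-.018
cl=[.594,.0912,.246]; t=float(sys.argv[1])
tag=sys.argv[2]
for c in["scene","top"]:
    d=ctrl.camera(c); im=cv2.resize(d["color"],None,fx=5,fy=5,interpolation=cv2.INTER_CUBIC)
    L=[tf(P,mo)+[0,0,zo] for P in MAL]+[tf(P,cl) for P in wed(t)]
    for P in L:
        h=cv2.convexHull((proj(P,d).astype(np.float32)+.5)*5-.5); cv2.polylines(im,[np.round(h).astype(int)],True,(0,255,0),1)
    u=(proj(tf(np.array([[-.037,-.15+t,.055]]),cl),d)[0]*5).astype(int)
    im=im[max(u[1]-300,0):u[1]+300,max(u[0]-350,0):u[0]+350]
    cv2.imwrite(f"pics/{c}_{tag}.png",im)
H=tf(np.array([[-.037,-.13+t,.055]]),cl)[0]; hd=tf(np.array([[.075,0,.018]]),mo)[0]+[0,0,zo]
dd=np.array([-np.sin(.246),np.cos(.246)]); ux=np.array([np.cos(.246),np.sin(.246)])
print("head",hd.round(4),"wedge head",H.round(4),"s",((H-hd)[:2]@dd).round(4),"lateral(mallet beyond +)",((hd-H)[:2]@ux).round(4))
E
python3 to.py; python3 fit2.py .0055 a
```

```text
t 7.8 p [ 0.5595 -0.1697  0.1146] yaw -1.3258 F [-0.35 -0.33 -2.76] open 0.244 q [-0.5   0.44  1.7  -0.    1.    0.83]
head [ 0.6174 -0.1552  0.0547] wedge head [ 0.5884 -0.0386  0.055 ] s 0.1202 lateral(mallet beyond +) -0.0003
```

View pics/scene_a.png

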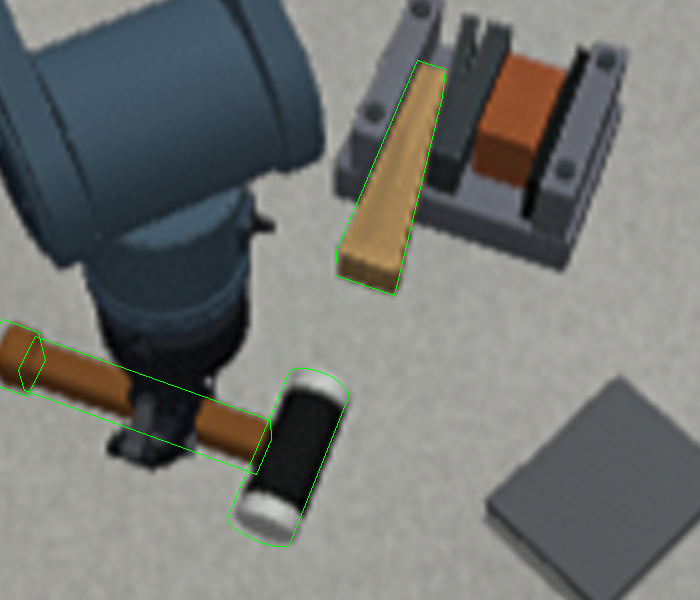

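View pics/top_a.png

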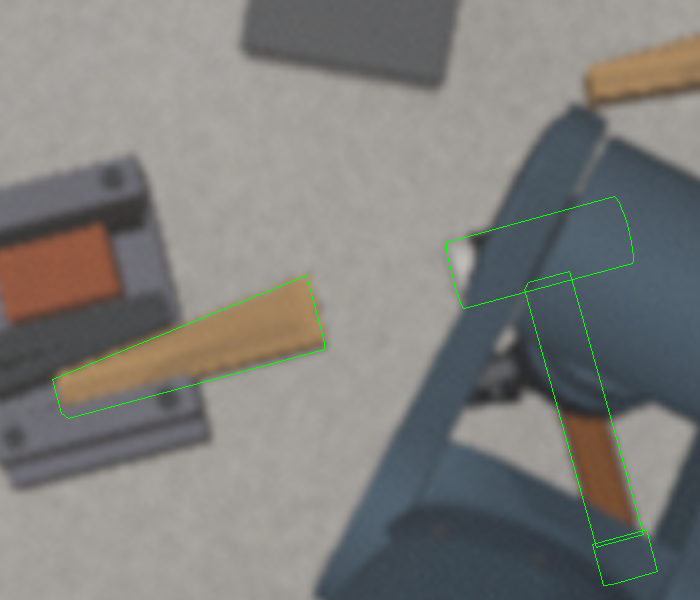

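The mallet's head axis is lined up with the wedge head, with lateral offset about 0 and a gap of about 75 mm. First tap.

Request:
move_arm:
  rows: "-3 0 0 0 0 0 0; -2.5 0 0 0 0 0 0; -1.2 0 0 0 0 0 0; -1 0 0 0 0 0 0; -.8 0 0 0 0 0 0; -.5 0 0 0 0 0 0; 0 0 0 0 0 0 0; 1 0 0 0 0 0 0; 2 0 0 0 0 0 0; 3 0 0 0 0 0 0; 0 0 0 0 0 0 0; 0 0 0 0 0 0 0"

```text
time_s: 9.1
eef_pos: [0.5527, -0.1424, 0.1146]
eef_rot: [-0.0, 0.788, -0.616, 0.0]
wrist_force: [-0.9, 0.3, -3.1]
opening: 0.245
```

```bash
cat > wt.py <<'E'
from h import *
cl=[.594,.0912,.246]
for c in["scene","top"]:
    d=ctrl.camera(c)
    R_=[r for r in ctrl.trace(c,"wedge")]
    e=proj(tf(np.array([[-.037,-.04,.055]]),cl),d)[0]
    b=None
    for r in R_:
        ys,xs=np.nonzero(r["region"]); D=np.hypot(xs.mean()-e[0],ys.mean()-e[1])
        if b is None or D<b[0]: b=(D,r)
    if b is None or b[0]>25: print(c,"none"); continue
    m=b[1]["region"].astype(float)
    ts=np.arange(0,.05,.001); cc=[]
    for t in ts:
        s=sil(wed(t),cl,d); cc.append(1-np.minimum(s,m).sum()/np.maximum(s,m).sum())
    i=int(np.argmin(cc)); print(c,"t",ts[i],round(cc[i],3), "conf",round(float(b[1]["confidence"]),2))
E
python3 to.py; python3 wt.py; python3 fit2.py .020 b
```

```text
t 9.1 p [ 0.5527 -0.1424  0.1146] yaw -1.3278 F [-0.95  0.26 -3.06] open 0.245 q [-0.46  0.41  1.74  0.    0.99  0.87]
scene t 0.027 0.216 conf 0.6
top t 0.02 0.154 conf 0.66
head [ 0.6099 -0.1255  0.0544] wedge head [ 0.5849 -0.0245  0.055 ] s 0.104 lateral(mallet beyond +) -0.0004
```

View pics/scene_b.png

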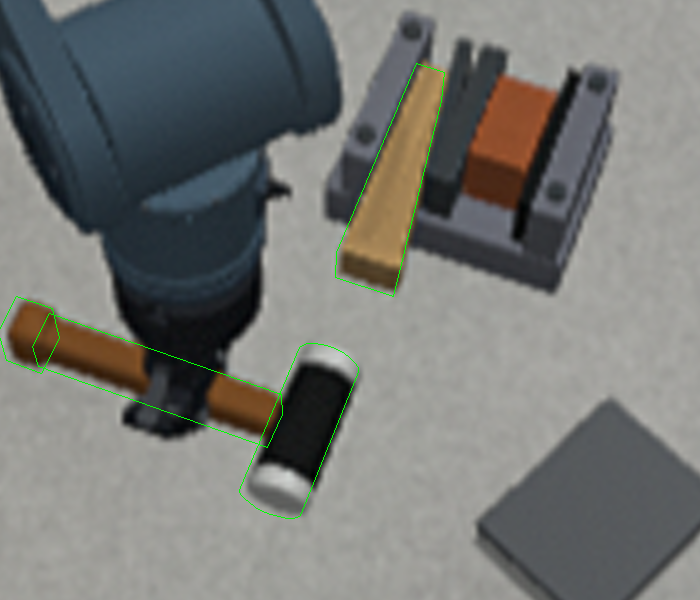

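Tap 1 moved the wedge to about 20 mm, and the mallet is drawn back and steady. Second tap.

Request:
move_arm:
  rows: "-3 0 0 0 0 0 0; -2 0 0 0 0 0 0; -1 0 0 0 0 0 0; -.7 0 0 0 0 0 0; -.5 0 0 0 0 0 0; 0 0 0 0 0 0 0; 1 0 0 0 0 0 0; 2 0 0 0 0 0 0; 2.2 0 0 0 0 0 0; 0 0 0 0 0 0 0; 0 0 0 0 0 0 0"

```text
time_s: 10.5
eef_pos: [0.5475, -0.1215, 0.1145]
eef_rot: [-0.0, 0.788, -0.616, 0.0]
wrist_force: [0.6, 0.4, -3.0]
opening: 0.247
```

```bash
python3 to.py; python3 wt.py; python3 fit2.py .033 c
```

```text
t 10.5 p [ 0.5475 -0.1215  0.1145] yaw -1.3264 F [ 0.57  0.39 -3.03] open 0.247 q [-0.43  0.39  1.77  0.    0.98  0.9 ]
scene t 0.038 0.177 conf 0.66
top t 0.033 0.257 conf 0.84
head [ 0.605  -0.1057  0.0544] wedge head [ 0.5817 -0.0119  0.055 ] s 0.0966 lateral(mallet beyond +) -0.0003
```

View pics/scene_c.png

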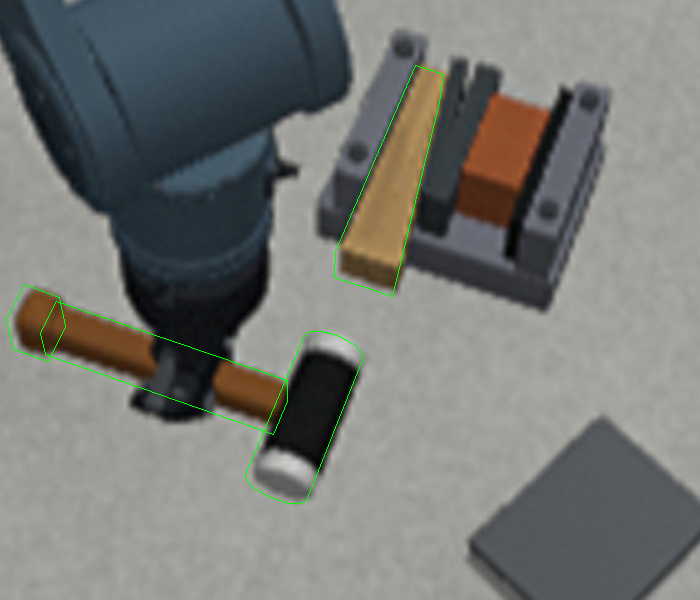

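Tap 2 brought it to about 34 mm. Third tap, slower.

Request:
move_arm:
  rows: "-2.5 0 0 0 0 0 0; -1.8 0 0 0 0 0 0; -.9 0 0 0 0 0 0; -.5 0 0 0 0 0 0; -.4 0 0 0 0 0 0; 0 0 0 0 0 0 0; 1 0 0 0 0 0 0; 2 0 0 0 0 0 0; 2 0 0 0 0 0 0; 0 0 0 0 0 0 0; 0 0 0 0 0 0 0"

```text
time_s: 11.9
eef_pos: [0.5448, -0.1111, 0.1145]
eef_rot: [-0.0, 0.788, -0.616, -0.0]
wrist_force: [0.4, -0.5, -3.2]
opening: 0.25
```

```bash
python3 to.py; python3 wt.py; python3 fit2.py .042 d
```

```text
t 11.9 p [ 0.5448 -0.1111  0.1145] yaw -1.3268 F [ 0.38 -0.53 -3.24] open 0.25 q [-0.41  0.39  1.78  0.    0.98  0.91]
scene t 0.049 0.292 conf 0.75
top t 0.043000000000000003 0.194 conf 0.96
head [ 0.6023 -0.0952  0.0544] wedge head [ 0.5795 -0.0032  0.055 ] s 0.0948 lateral(mallet beyond +) -0.0003
```

View pics/scene_d.png

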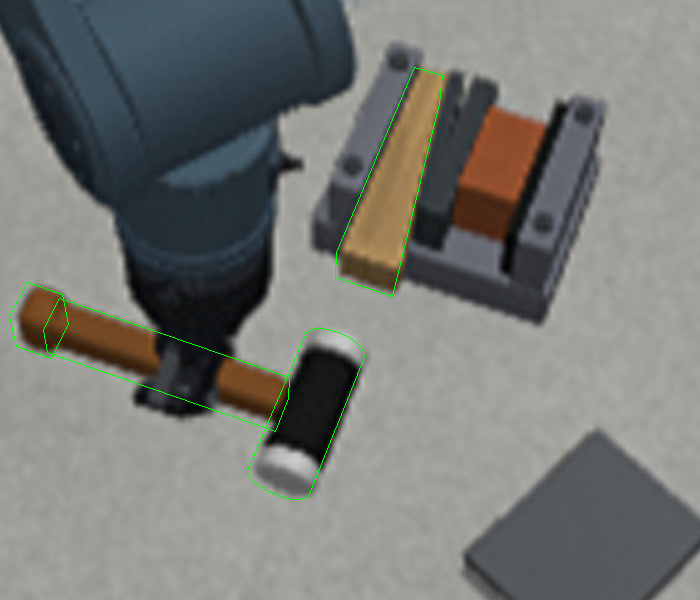

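View pics/top_d.png

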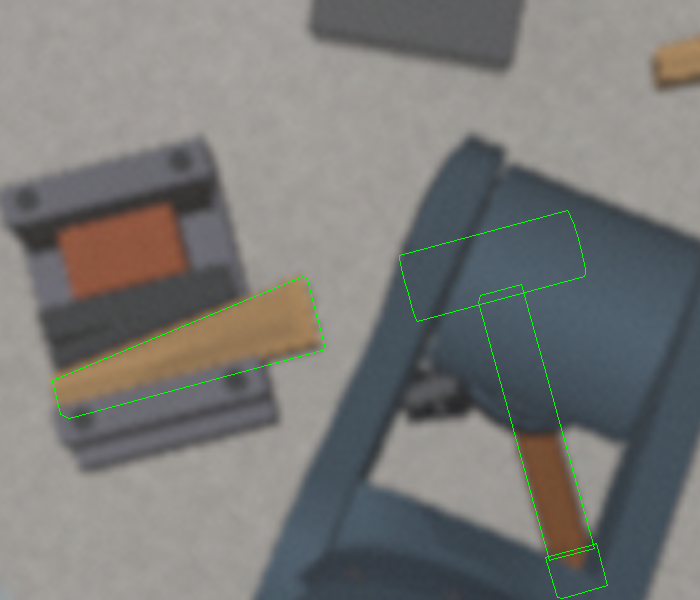

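Near home. For the fourth tap I'll press slowly and read the force while pressed.

Request:
move_arm:
  rows: "-2.5 0 0 0 0 0 0; -1.6 0 0 0 0 0 0; -.6 0 0 0 0 0 0; -.3 0 0 0 0 0 0; -.3 0 0 0 0 0 0; 0 0 0 0 0 0 0"

```text
time_s: 12.8
eef_pos: [0.5317, -0.0606, 0.1146]
eef_rot: [0.001, 0.788, -0.615, 0.001]
wrist_force: [-3.2, -8.5, -4.6]
opening: 0.242
```

```bash
python3 to.py;python3 fit2.py .045 e
```

```text
t 12.8 p [ 0.5317 -0.0606  0.1146] yaw -1.3251 F [-3.16 -8.53 -4.58] open 0.242 q [-0.33  0.35  1.83 -0.    0.96  0.99]
head [ 0.5896 -0.0463  0.0547] wedge head [ 5.788e-01 -3.000e-04  5.500e-02] s 0.0473 lateral(mallet beyond +) -0.0007
```

View pics/scene_e.png

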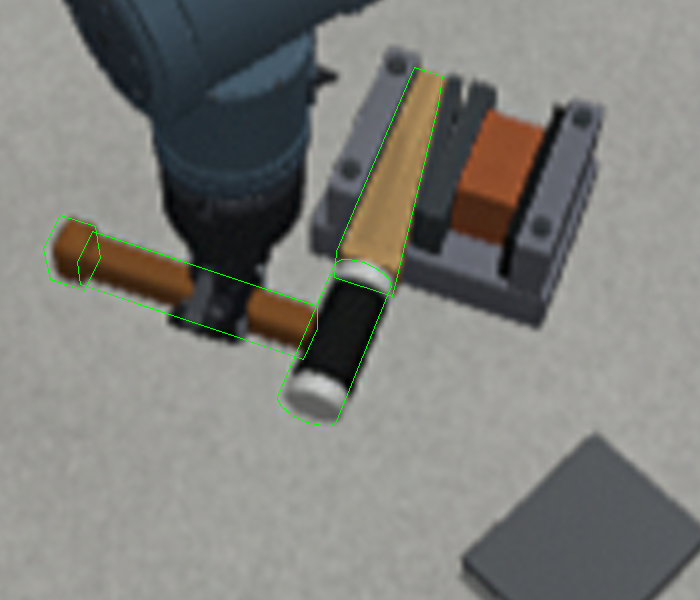

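Request:
move_arm:
  rows: "-.2 0 0 0 0 0 0; 0 0 0 0 0 0 0; 0 0 0 0 0 0 0"

```text
time_s: 13.2
eef_pos: [0.5315, -0.0602, 0.1147]
eef_rot: [0.002, 0.788, -0.616, 0.002]
wrist_force: [-2.6, -15.3, -4.1]
opening: 0.246
```

```bash
python3 to.py .5317 -.0606 .1146 -1.325
```

```text
t 13.2 p [ 0.5315 -0.0602  0.1147] yaw -1.3262 F [ -2.58 -15.29  -4.11] open 0.246 q [-0.33  0.35  1.83 -0.01  0.96  1.  ]
shift tool cm [ 0.05 -0.01  0.01] turn deg [ 0.06 -0.29 -0.07]
```

Request:
move_arm:
  rows: "-.2 0 0 0 0 0 0; 0 0 0 0 0 0 0; 0 0 0 0 0 0 0"

```text
time_s: 13.5
eef_pos: [0.5312, -0.0597, 0.1149]
eef_rot: [0.003, 0.788, -0.616, 0.003]
wrist_force: [-3.6, -21.5, -5.8]
opening: 0.248
```

```bash
python3 to.py .5317 -.0606 .1146 -1.325
```

```text
t 13.5 p [ 0.5312 -0.0597  0.1149] yaw -1.3269 F [ -3.61 -21.46  -5.79] open 0.248 q [-0.33  0.34  1.84 -0.01  0.96  1.  ]
shift tool cm [ 0.1  -0.02  0.03] turn deg [ 0.06 -0.43 -0.11]
```

The force rises to over 21 N while the wedge stays put, so it has reached the hard stop. I'll draw back and look.

Request:
move_arm:
  rows: "1 0 0 0 0 0 0; 2 0 0 0 0 0 0; 3 0 0 0 0 0 0; 3 0 0 0 0 0 0; 3 0 0 0 0 0 0; 1 0 0 0 0 0 0; 0 0 0 0 0 0 0; 0 0 0 0 0 0 0"

```text
time_s: 14.3
eef_pos: [0.562, -0.1803, 0.1141]
eef_rot: [-0.0, 0.788, -0.615, -0.001]
wrist_force: [-1.0, 0.1, -2.2]
opening: 0.248
```

```bash
python3 to.py .56 -.18 .0785 -1.325; python3 wt.py; python3 fit2.py .045 f; python3 - <<'E'
import pickle
from h import *
D,M=pickle.load(open("d.pkl","rb"))
print(ray(365,285,D["top"],.05),ray(407,320,D["top"],.05))
E
```

```text
t 14.3 p [ 0.562  -0.1803  0.1141] yaw -1.3254 F [-1.    0.08 -2.22] open 0.248 q [-0.51  0.45  1.69  0.    1.01  0.81]
shift tool cm [-0.07  0.18  3.56] turn deg [ 0.04  0.07 -0.02]
scene t 0.046 0.259 conf 0.86
top t 0.044 0.231 conf 0.74
head [ 0.62   -0.1651  0.0544] wedge head [ 5.788e-01 -3.000e-04  5.500e-02] s 0.1699 lateral(mallet beyond +) -0.0002
[ 0.32358824 -0.23611144  0.05      ] [ 0.23431928 -0.33925027  0.05      ]
```

View pics/scene_f.png

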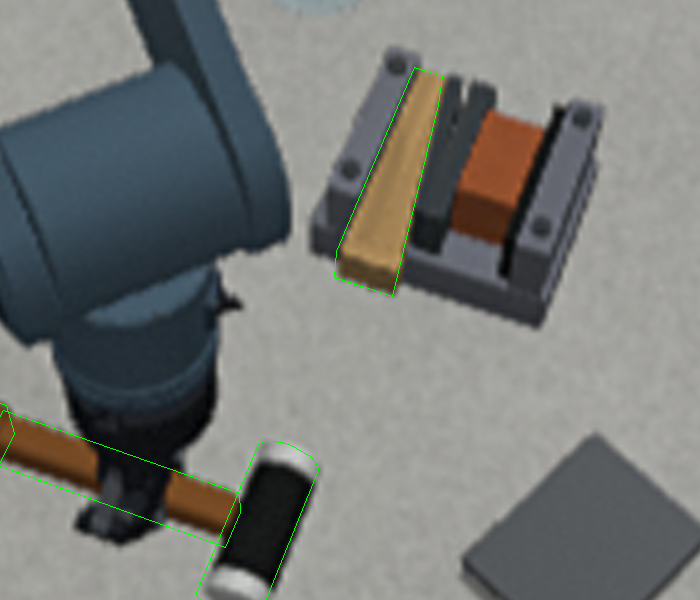

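View pics/top_f.png

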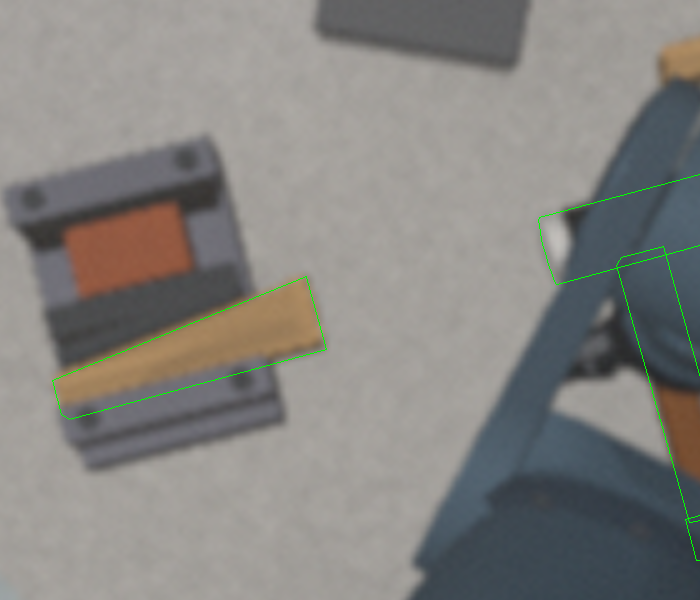

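The wedge is home and its tip is flush with the far side in both views. I'll lower the mallet here, on clear table.

Request:
move_arm:
  rows: "0 0 1.2 0 0 0 0; 0 0 1 0 0 0 0; 0 0 .6 0 0 0 0; 0 0 .3 0 0 0 0; 0 0 .2 0 0 0 0; 0 0 .1 0 0 0 0; 0 0 0 0 0 0 0; 0 0 0 0 0 0 0"

```text
time_s: 15.4
eef_pos: [0.5626, -0.1812, 0.0808]
eef_rot: [-0.0, 0.788, -0.615, 0.0]
wrist_force: [-0.5, 0.2, -2.7]
opening: 0.247
```

```bash
python3 to.py .562 -.18 .078 -1.325
```

```text
t 15.4 p [ 0.5626 -0.1812  0.0808] yaw -1.3254 F [-0.54  0.21 -2.71] open 0.247 q [-0.51  0.5   1.69  0.    0.95  0.81]
shift tool cm [-0.13  0.03  0.28] turn deg [-0.03 -0.02 -0.02]
```

Request:
move_arm:
  rows: "0 0 .1 0 0 0 0; 0 0 .1 0 0 0 0; 0 0 0.1 0 0 0 0; 0 0 0 0 0 0 0; 0 0 0 0 0 0 0"

```text
time_s: 15.9
eef_pos: [0.5625, -0.1811, 0.0779]
eef_rot: [-0.0, 0.788, -0.615, 0.0]
wrist_force: [-1.6, 0.7, 2.2]
opening: 0.242
```

```bash
python3 to.py .562 -.18 .078 -1.325;python3 fit2.py .045 g
```

```text
t 15.9 p [ 0.5625 -0.1811  0.0779] yaw -1.3253 F [-1.56  0.71  2.15] open 0.242 q [-0.51  0.51  1.69 -0.    0.94  0.81]
shift tool cm [-0.12  0.02 -0.01] turn deg [-0.01 -0.01 -0.02]
head [ 0.6204 -0.1666  0.018 ] wedge head [ 5.788e-01 -3.000e-04  5.500e-02] s 0.1715 lateral(mallet beyond +) -0.0001
```

View pics/scene_g.png

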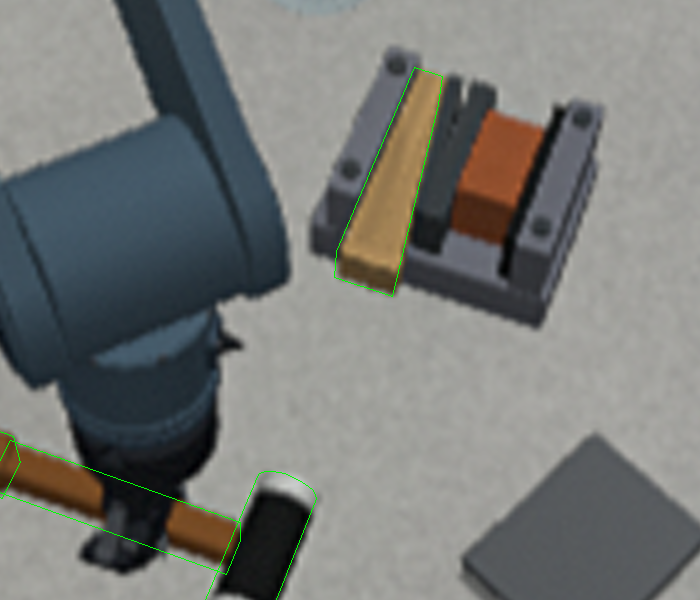

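The mallet is on the table: the weight has come off the wrist and the height matches the grasp height. Releasing now, then straight up.

Request:
move_arm:
  rows: "0 0 0 0 0 0 .5; 0 0 0 0 0 0 1; 0 0 0 0 0 0 1; 0 0 0 0 0 0 1; 0 0 0 0 0 0 1; 0 0 0 0 0 0 1; 0 0 0 0 0 0 1; 0 0 0 0 0 0 1; 0 0 0 0 0 0 1"

```text
time_s: 16.9
eef_pos: [0.5624, -0.181, 0.0775]
eef_rot: [-0.0, 0.788, -0.615, 0.0]
wrist_force: [-0.3, 0.1, 0.5]
opening: 1.002
```

Request:
move_arm:
  rows: "0 0 -1 0 0 0 1; 0 0 -2 0 0 0 1; 0 0 -3 0 0 0 1; 0 0 -4 0 0 0 1; 0 0 -4 0 0 0 1; 0 0 -4 0 0 0 1; 0 0 0 0 0 0 1; 0 0 0 0 0 0 1; 0 0 0 0 0 0 1; 0 0 0 0 0 0 1"

```text
time_s: 17.9
eef_pos: [0.5616, -0.1806, 0.2558]
eef_rot: [0.0, 0.788, -0.615, -0.002]
wrist_force: [-0.0, -0.2, -0.1]
opening: 1.001
```

```bash
python3 to.py; python3 wt.py; python3 - <<'E'
from h import *
for c in["scene","top"]: cv2.imwrite(f"pics/{c}9.png",ctrl.camera(c)["color"])
E
```

```text
t 17.9 p [ 0.5616 -0.1806  0.2558] yaw -1.3254 F [-0.05 -0.18 -0.11] open 1.001 q [-0.51  0.26  1.61  0.    1.27  0.81]
scene t 0.046 0.188 conf 0.82
top t 0.043000000000000003 0.358 conf 0.68
```

View pics/scene9.png

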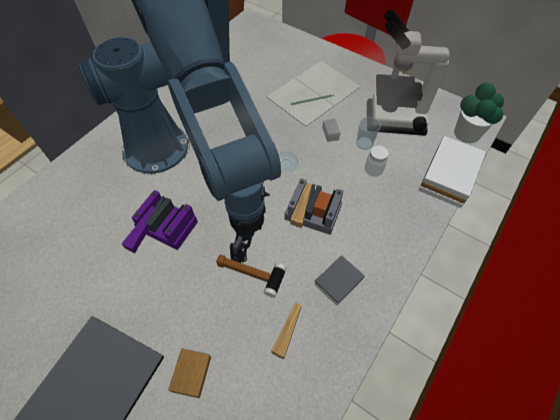

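View pics/top9.png

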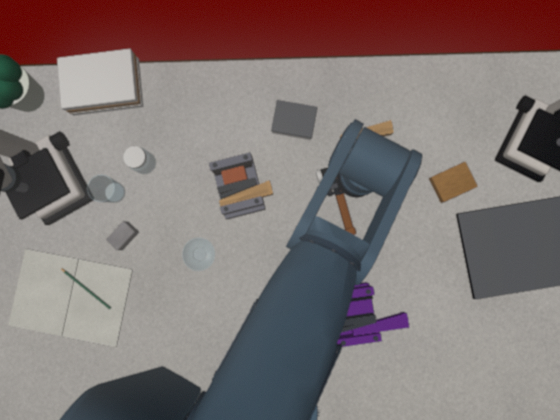

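In the scene view the mallet lies flat, head at (275,279) and butt at (221,260). The wedge is home in the grey clamp (scene (303,204)), the stone is upright, the other things are where they were, and the gripper is clear. Handing in.

```bash
python3 -c "
from bench import ctrl
print(ctrl.hand_in())"
```

```text
the job is handed in; nothing more can be done
None
```

The wedge is driven home in the grey clamp, the mallet is back on the table and released, and the job is handed in at about 18 s of the 48 s allowed. No verdict was reported.

- **Tapping:** I gripped the mallet by its handle and gave four separate taps, drawing clear back after each. The wedge went from about 5 mm to 20, 34 and 43 mm, then home. On the last tap it did not move even with more than 21 N of wrist force, so I took that as the hard stop.
- **Wedge position:** both pictures show the thin end flush with the far side. The silhouette fits disagreed by 2–3 mm at the end: 46 mm from the scene camera, past the 45 mm stop, and 43 mm from the top camera.
- **Stone:** it looks upright and squeezed in the pictures. I could not measure the jaw's grip force directly; the hard stop is the only evidence for it.
- **Mallet:** I lowered it until the table carried its weight, opened the fingers and lifted straight up. The pictures show it lying flat, and the wrist force read about zero.
- **Other things:** none appeared shifted in the last pictures.

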